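# Open a harmonium's reed panel by its push-and-turn slotted cam fasteners

### The job

Use the orange screwdriver, pressed in firmly, to turn both slotted brass fasteners on the harmonium a full quarter turn anticlockwise to their stops (do not touch the fasteners with the gripper). Stand the screwdriver back in its wooden stand, lift the freed panel off by its black knob, and lay it knob up, wholly on the green mat, its long side along the mat's. Leave the other things on the table alone.

Things in the scene. Friction and masses are not known exactly. Their poses are not given: they have to be found in the camera images.
- driver_grip (a point): Centre of the screwdriver's handle: orange square bar 24 x 24 mm, 62 mm long (31 mm either side of this point). Below it a black collar, 36 mm across, 6 mm thick, its underside 37 mm below this point, then a short 8 mm shaft and flat blade. z points from tip to handle; it starts upright, tip down. The handle's flats face its x and y axes. 90 g
- driver_tip (a point): End of the screwdriver's blade, on its axis, 67 mm below the handle's centre. The blade is 14 mm wide along this frame's x axis and 3 mm thick along y
- stand: Fixed wooden block 70 x 70 mm, 50 mm high, origin at the centre of its underside, with a 24 mm square hole down through its middle. The screwdriver hangs in it with its collar resting on the block's top, tip 20 mm above the table
- harmonium: Fixed wooden harmonium 260 (x) x 400 (y) x 140 mm high, origin at the centre of its underside. White and black keys along the far (+x) side; nearer the robot, a light wood panel lies in a 6 mm deep dark frame on top, flush with the frame's top (146 mm above the table), one fastener beyond each short end of the panel. The fasteners stand 16 mm proud of the frame
- slot_left (a point): Left (harmonium's +y) fastener: brass head 24 mm across with a slot 5 mm wide and 5 mm deep, open at both ends. This point is the centre of the slot's floor, on the turning axis; x lies along the slot and points along the 14 mm wide brass tongue that reaches 30 mm from the axis over the panel's edge, z up.
- slot_right (a point): Right (harmonium's -y) fastener, the same as the left one
- cam_left (a joint): Left fastener's angle in rad: about 0 locked (tongue over panel), growing anticlockwise seen from above, stop at 1.5 (open). It is sprung: it turns off its catch only when pressed down over 4 mm (9 N; bottoms at 5 mm, 10 N) and kept pressed; it pops up again at the end of the turn. Turning takes about 0.1 N m. The blade has some play in the slot, so the screwdriver must turn 0.2 rad more
- cam_right (a joint): Right fastener's angle, the same
- panel_knob (a point): Centre of the panel's black knob, 22 mm across and 22 mm tall, which stands on a 10 mm stem at the panel's middle. It is 23 mm above the panel's underside. Axes as the panel's: long side along y, z up
- panel_centre (a point): Centre of the light wood panel, 100 (x) x 190 (y) x 6 mm, half-way up its thickness; z up through the knob. About 0.15 to 0.3 kg, loose in its frame with 2 mm of play
- mat: Fixed green mat 240 (x) x 150 (y) x 3 mm on the table, origin at the centre of its underside
- bowl: White bowl, 170 mm across (bystander)
- mug: Blue mug (bystander)
- shaker_a: Red gourd shaker (bystander)
- shaker_b: Orange gourd shaker (bystander)
- bell: Brass hand bell (bystander)
- candlestick: White candle in its holder (bystander)
- gong_mallet: Mallet with a blue head lying on the table (bystander)
There are look-alikes about, which are no part of the job. What is shaped like the part that bears driver_grip but pink or turquoise is not meant.

How it is judged (in metres and radians):
On the way, in this order (a step that is already met when the one before it is completed fails the run):
1. the screwdriver presses on a fastener that is still locked (((contact force between driver and cam_left above 3 N and value of joint cam_left below 0.3 rad) or (contact force between driver and cam_right above 3 N and value of joint cam_right below 0.3 rad))), for 0.1 s.
2. both fasteners are open (value of joint each of cam_left, cam_right above 1.3 rad), for 0.2 s.
3. the panel is lifted clear of the harmonium (all of step 2 and z of panel_centre in the frame of harmonium above 0.175 m), for 0.1 s.
At the end, for the whole second after the job is handed in: both fasteners beyond 1.3 rad; panel flat on the mat (within 0.08 rad), knob up, centre within 40 mm of the mat's centre and long side within 0.3 rad of the mat's; screwdriver upright (within 0.15 rad) in the stand's hole, collar down on the block to within 6 mm; all let go (all of step 2 and horizontal distance between panel_centre and mat below 0.04 m and angle between the y axis of panel_centre and the x axis of mat, either way round below 0.3 rad and z of panel_centre in the frame of mat below 0.01 m and angle between panel_centre's own z axis and vertical below 0.08 rad and horizontal distance between driver_tip and stand below 0.013 m and z of driver_tip in the frame of stand below 0.026 m and angle between driver_tip's own z axis and vertical below 0.15 rad); the robot touches nothing.
It fails at once if the gripper or arm touches a fastener (contact force between any of the fingers, the arm and cam_left above 2 N or contact force between any of the fingers, the arm and cam_right above 2 N).
It fails at once if a bystander is moved by more than 3 cm (distance of any of bowl, mug, shaker_a, shaker_b, bell, candlestick, gong_mallet from where it was at the start of the episode above 0.03 m).
It also fails if it takes over 72 s, if anything falls off the work surface, if the arm or the gripper's body presses on something with over 40 N, if the wrist force passes 120 N, or if a joint passes its speed limit or range.

### The arm

A 6-joint arm with a two-finger parallel gripper is mounted at the origin on the work surface. World frame = base frame: x ahead of the robot, y to its left, z up, the work surface at z = 0. Lengths are in m, angles in degrees, forces in N, time in s.
With the tool pointing down it reaches from about 0.225 to 0.875 m from the base axis. Payload 3.4 kg.
Tool frame: the origin (TCP) lies at the very end of the fingers, on their centre line; the grasp point (between the pads) lies 19 mm behind it; z points along the fingers, y is the line along which they close (so a half turn about z gives the same grasp; the last joint's range is limited). The gripper opens to 85 mm and grips with 20 to 120 N. Pads are 22 mm wide; open, the fingers measure 114 mm over their backs; the gripper's body (76 mm by 85 mm) begins 54 mm behind the grasp point. The pads swing forward as they close: fully open they stand 13 mm farther back than shut.
Start: joints at [-76.891, 15.808, 86.224, -0, 77.962, -6.933], TCP at [0.197, -0.54, 0.231] pointing down, gripper open.
Joint ranges: [-165.64, 165.64], [-43.16, 119.46], [12.63, 154.43], [-67.54, 247.53], [6.08, 155.33], [-154.97, 154.97]. Speed limits (degrees/s): [147.25, 147.25, 180, 180, 180, 180].

### API

Orientations are given as a 3x3 rotation matrix whose columns are the frame's x, y, z axes.
In Python, from bench import observe, cams, ticket gives the robot as it stands.
- The arm moves only by the tool servo_tool, never from a script. Its argument "series" is a list that holds one entry, the list of rows, each a list of 4 numbers: the shift along the tool's x, y, z in cm, then the turn about the tool's z in rad. In form: [[[x, y, z, roll], ...]]. A call has 1 to 12 rows; each row is the pose to reach, as a shift and turn from the pose commanded when the call began, along the tool's axes at that moment; what a row does not reach only later rows make up. A row lasts 1/12 s, in which the tool goes at most 41.7 mm and 7.16 degrees, less where a joint would pass 70% of its speed; a pose out of reach is approached as far as the arm can. A call with a gripper value outside its range is refused whole. "jaw" is the gripper command: -1 is shut, 1 is fully open, values between are in proportion, set as the call begins (left out, the last holds). The fingers move at their own pace and stop on an object; "squeeze" is the grip in N (left out, the last holds). Time passes only in rows, so rows that repeat a pose let the fingers close. It gives the time, the measured TCP pose, the force, the opening and the grip force at its end, in the units of the state.
- observe(): the state, without advancing time (a new reading comes with each control period).
- cams.read_camera(name): name is "scene" or "top"; returns a dict with "img" (400x640x3 uint8, blue, green, red), "z_map" (400x640 float32, m along the optical axis (not along the pixel's ray), 0 where there is no reading), "camera_matrix" (3x3 intrinsics, pixels), "position" and "orientation" of the camera in the world. Camera axes: x right, y down, z forward; pixel columns grow to the right and rows downward; lengths in m; the calibration is good to about 2 mm. A picture is of the moment at which its call begins.
- ticket.hand_in(): hands the job in; it is judged then, once.
The state is a dict: "time_s": time; "joints": joint angles; "qvel": joint speeds; "joint_efforts": joint torques, N m; "position": TCP position; "tool_rot": TCP orientation; "contact_force": force on the tool from outside, world axes, zero at the start; "ft_torque": the same for the moment, N m; "finger_gap": finger opening in m; "gripper_force": force on a finger pad.
Only numpy, scipy, OpenCV 4.12 (cv2) and the standard library are available. Lean on these libraries where they do the work, as an engineer would, in place of code of your own. Each camera call takes 0.05 s, during which the arm holds its last target. There are 200 camera calls.

## Working session

There is one attempt and no reset: what is moved stays moved. The work goes in short steps, Python scripts to look and compute and a tool call to move; the robot and the scene stay as the last step left them, time stands still between calls to the robot, and variables do not carry over. Pictures are saved under pics/ and viewed, at most 10 in all, crops included, and the job is handed in when it is done.

Besides the shell and the picture viewer there is one more tool, called after ">>>" as name(argument=value, ...), one argument or row to a line, values as JSON. servo_tool: Moves the arm, as the interface text tells. Its arguments: {"type":"object","properties":{"series":{"type":"array"},"jaw":{"type":"number"},"squeeze":{"type":"number"}},"required":["series"]}

```bash
mkdir -p pics; ls; cat > h.py <<'E'
import numpy as np, cv2
from bench import observe, cams, ticket
def shot(n):
    d=cams.read_camera(n); np.savez('/tmp/'+n+'.npz',**{k:np.array(v) for k,v in d.items()}); return d
def load(n): return dict(np.load('/tmp/'+n+'.npz'))
def pt(d,u,v,z=None):
    "pixel to world, by depth or on plane world z"
    K=d['camera_matrix'];R=np.array(d['orientation']);p=np.array(d['position'])
    r=R@np.linalg.solve(K,[u,v,1.])
    s=(z-p[2])/r[2] if z is not None else d['z_map'][int(round(v)),int(round(u))]
    return p+s*r
def px(d,P):
    q=d['camera_matrix']@(np.array(d['orientation']).T@(np.array(P)-d['position'])); return q[:2]/q[2]
E
python3 - <<'E'
from h import *
for n in('scene','top'):
    d=shot(n); cv2.imwrite(f'pics/{n}0.png',d['img']); print(n,d['position'],d['orientation'],d['camera_matrix'])
s=observe();print({k:np.round(v,3).tolist() for k,v in s.items()})
E
```

```text
pics
scene [1.32226504 0.84323371 0.87592439] [[-7.39694902e-01  3.74179721e-01 -5.59321900e-01]
 [ 6.72942381e-01  4.11370248e-01 -6.14754480e-01]
 [ 5.97287815e-05 -8.31122166e-01 -5.56089868e-01]] [[421.5201486    0.         319.11954486]
 [  0.         421.5201486  197.78366992]
 [  0.           0.           1.        ]]
top [0.31857539 0.01403209 1.76034127] [[-6.68453480e-04 -9.91667553e-01  1.28821652e-01]
 [-9.99971556e-01 -3.04928709e-04 -7.53617393e-03]
 [ 7.51266058e-03 -1.28823025e-01 -9.91639142e-01]] [[461.13050262   0.         318.51781799]
 [  0.         461.13050262 198.88836677]
 [  0.           0.           1.        ]]
{'time_s': 0.1, 'joints': [-76.891, 15.843, 86.288, -0.002, 77.963, -6.936], 'qvel': [0.015, -0.062, -0.159, -0.003, 0.13, 0.038], 'joint_efforts': [0.001, -41.77, -24.64, -0.0, 0.006, -0.0], 'position': [0.197, -0.54, 0.231], 'tool_rot': [[0.939, 0.343, -0.0], [0.343, -0.939, 0.002], [0.0, -0.002, -1.0]], 'contact_force': [0.32, -0.149, 1.646], 'ft_torque': [0.065, 0.024, 0.009], 'gripper_force': 0.0, 'finger_gap': 0.085}
```

View pics/scene0.png

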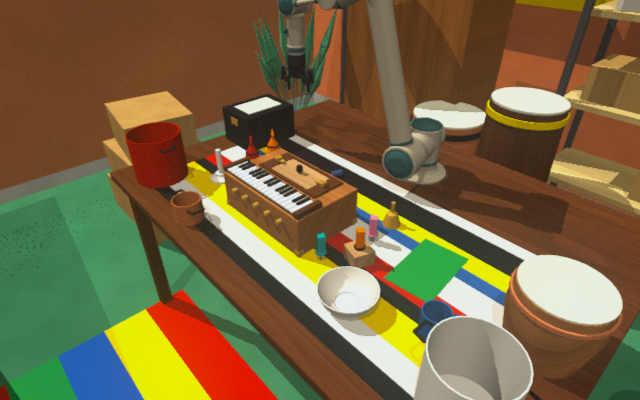

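View pics/top0.png

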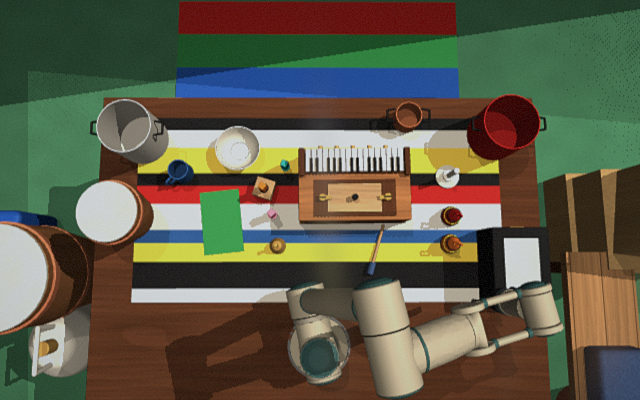

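The top view shows the stand with the orange driver at about (264,187), the mat at (222,222), and the harmonium panel with its knob at (354,197). The fasteners are at about (323,199) and (384,198). Next I'll look at enlarged crops.

```bash
python3 - <<'E'
from h import *
t=load('top');s=load('scene')
c=lambda d,x,y,w,h,k:cv2.resize(d['img'][y:y+h,x:x+w],None,fx=k,fy=k,interpolation=cv2.INTER_CUBIC)
a=c(t,190,140,100,120,5); b=c(t,295,140,120,90,6)
cv2.imwrite('pics/c1.png',c(t,195,140,220,120,3.6)) 
b=c(t,305,175,100,45,8); e=c(t,250,170,30,30,8)
g=c(s,330,215,60,60,4); f=c(s,255,145,90,50,5.5)
im=np.zeros((600,800,3),np.uint8); im[:360,:800]=b; im[360:600,:240]=e; im[360:600,240:480]=g; 
f=cv2.resize(f,(320,178)); im[360:538,480:800]=f
cv2.imwrite('pics/c2.png',im)
E
```

```text
(no output)
```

View pics/c2.png

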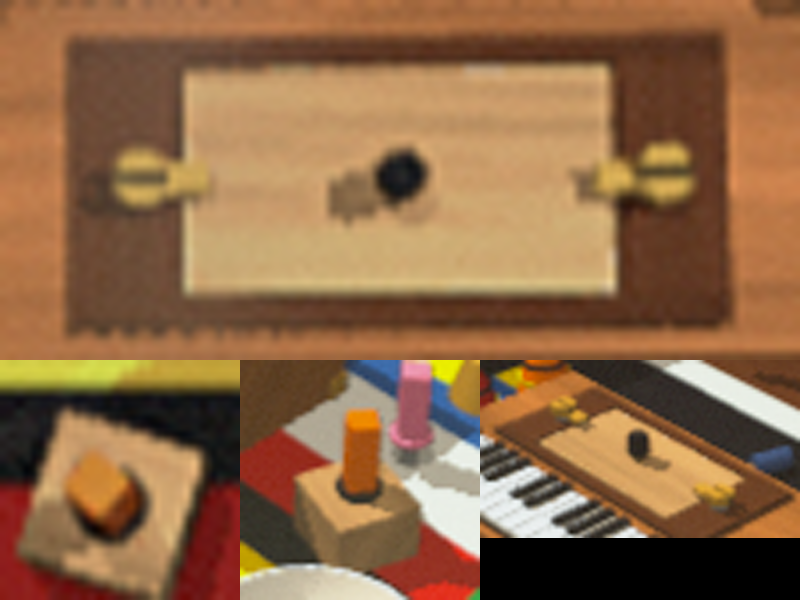

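View pics/c1.png

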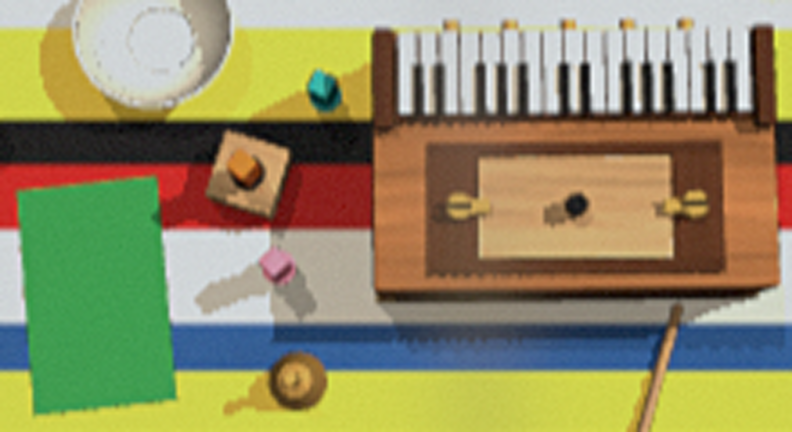

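The crops show slots running roughly along world y, with tongues pointing inward (locked). The driver's handle sits turned in the stand. Next I'll measure all of these.

```bash
python3 - <<'E'
from h import *
t=load('top');s=load('scene')
def cloud(d):
    v,u=np.mgrid[0:400,0:640];z=d['z_map'].astype(float)
    r=np.stack([u,v,np.ones_like(u)],-1).reshape(-1,3)@np.linalg.inv(d['camera_matrix']).T
    return ((r*z.reshape(-1,1))@np.array(d['orientation']).T+d['position']).reshape(400,640,3)
def rect(P,name):
    (c,w,a)=cv2.minAreaRect((P[:,:2]*1000).astype(np.float32)); print(name,len(P),'c',np.round(c,1),'size',np.round(w,1),'ang',round(a,1),'z',np.round(np.median(P[:,2]),4))
for n,d in(('top',t),('scene',s)):
    W=cloud(d);hsv=cv2.cvtColor(d['img'],cv2.COLOR_BGR2HSV);H,S,V=[hsv[...,i].astype(int) for i in range(3)]
    box=lambda x0,x1,y0,y1,z0,z1:(W[...,0]>x0)&(W[...,0]<x1)&(W[...,1]>y0)&(W[...,1]<y1)&(W[...,2]>z0)&(W[...,2]<z1)
    if n=='top': x0,y0,_=pt(d,263,187,.1); print('approx stand',x0,y0)
    rect(W[box(x0-.07,x0+.07,y0-.07,y0+.07,.108,.13)],n+' handletop')
    rect(W[box(x0-.07,x0+.07,y0-.07,y0+.07,.044,.054)],n+' standtop')
    rect(W[(H>50)&(H<75)&(S>120)&box(0.1,.6,.2,.6,-.01,.012)],n+' mat')
for n,u,v,z in(('slotL',322.1,196.7,.16),('slotR',387.7,196.3,.16),('knob',354.7,196.5,.175),('PL0',327.4,182.8,.146),('PL1',327.4,211.2,.146),('PR0',381,182.8,.146),('PR1',381.5,211.2,.146)):
    print(n,np.round(pt(t,u,v,z),4),pt(t,u,v)[2])
# stand & handle px in top
for x,y in((65,410),(205,458),(165,598),(18,552)): print('stand',np.round(pt(t,250+(x+.5)/8-.5,170+(y-360+.5)/8-.5,.05)[:2],4))
for x,y in((95,453),(135,475),(108,510),(68,490)): print('hand',np.round(pt(t,250+(x+.5)/8-.5,170+(y-360+.5)/8-.5,.118)[:2],4))
E
```

```text
approx stand 0.5778395987397942 0.20346529258346213
top handletop 45 c [582.8 207.1] size [23.9 23.4] ang 47.1 z 0.1185
top standtop 209 c [585.4 207.8] size [71.  70.6] ang 72.7 z 0.0502
top mat 2317 c [460.1 371.7] size [235.8 149.5] ang 6.4 z 0.0036
scene handletop 65 c [581.8 210. ] size [26.8 23.3] ang 46.1 z 0.1173
scene standtop 301 c [580.9 208.8] size [75.  73.8] ang 71.0 z 0.0502
scene mat 2730 c [460.9 372.4] size [240.6 150.2] ang 6.1 z 0.004
slotL [ 0.5342 -0.0107  0.16  ] 0.15988215759996893
slotR [ 0.5357 -0.2407  0.16  ] 0.16069208204842012
knob [ 0.5329 -0.1236  0.175 ] 0.17418991534695993
PL0 [ 0.5858 -0.0298  0.146 ] 0.13619611027868173
PL1 [ 0.4846 -0.0295  0.146 ] 0.15092361226274909
PR0 [ 0.586  -0.2201  0.146 ] 0.1364428137713236
PR1 [ 0.4846 -0.22    0.146 ] 0.14151013547780922
stand [0.6282 0.2298]
stand [0.6054 0.1637]
stand [0.5391 0.1816]
stand [0.5608 0.2506]
hand [0.5962 0.2074]
hand [0.5862 0.1892]
hand [0.5702 0.2011]
hand [0.5793 0.2192]
```

>>> servo_tool(
  series=[
    [[61.8, -57.1, -3, -0.47], [61.8, -57.1, -3, -0.47], [61.8, -57.1, -3, -0.47], [61.8, -57.1, -3, -0.47], [61.8, -57.1, -3, -0.47], [61.8, -57.1, -3, -0.47], [61.8, -57.1, -3, -0.47], [61.8, -57.1, -3, -0.47], [61.8, -57.1, -3, -0.47], [61.8, -57.1, -3, -0.47], [61.8, -57.1, -3, -0.47], [61.8, -57.1, -3, -0.47]],
  ],
  jaw=1,
)

```text
time_s: 1.1
position: [0.4258, -0.0938, 0.2491]
tool_rot: [[0.682, 0.731, 0.0], [0.731, -0.682, -0.0], [-0.0, 0.0, -1.0]]
contact_force: [0.4, -0.6, 0.2]
finger_gap: 0.0854
gripper_force: 0.0
```

```bash
cat >> h.py <<'E'
def row(x,y,z,yaw=None):
    "row (cm, rad) from the present pose to TCP x,y,z (m) and tool-x yaw (deg)"
    s=observe();R=np.array(s['tool_rot']);d=R.T@(np.array([x,y,z])-s['position'])*100
    w=np.degrees(np.arctan2(R[1,0],R[0,0])); r=0 if yaw is None else -np.radians((yaw-w+180)%360-180)
    print('t',s['time_s'],'pos',np.round(s['position'],4),'yaw',round(w,2),'tilt',np.round(R[:2,2],4),'gap',round(s['finger_gap'],4),'F',np.round(s['contact_force'],1),'j6',round(s['joints'][5],1));print('ROW',np.round(d,2),round(r,3))
E
python3 -c "
from h import *
row(.5815,.2085,.26,47)"
```

```text
t 1.1 pos [ 0.4258 -0.0938  0.2491] yaw 46.96 tilt [ 0.     -0.0002] gap 0.0854 F [ 0.4 -0.6  0.2] j6 21.5
ROW [32.72 -9.25 -1.1 ] -0.001
```

>>> servo_tool(
  series=[
    [[32.7, -9.3, -1, 0], [32.7, -9.3, -1, 0], [32.7, -9.3, -1, 0], [32.7, -9.3, -1, 0], [32.7, -9.3, -1, 0], [32.7, -9.3, -1, 0], [32.7, -9.3, -1, 0], [32.7, -9.3, -1, 0], [32.7, -9.3, -1, 0], [32.7, -9.3, 5, 0], [32.7, -9.3, 9, 0], [32.7, -9.3, 9, 0]],
  ],
)

```text
time_s: 2.1
position: [0.5772, 0.206, 0.1534]
tool_rot: [[0.682, 0.732, -0.009], [0.732, -0.682, -0.003], [-0.008, -0.005, -1.0]]
contact_force: [-0.5, -0.8, -0.4]
finger_gap: 0.0852
gripper_force: 0.0
```

```bash
python3 -c "
from h import *
row(.5815,.2085,.066,47)"
```

```text
t 2.1 pos [0.5772 0.206  0.1534] yaw 47.03 tilt [-0.0093 -0.0025] gap 0.0852 F [-0.5 -0.8 -0.4] j6 56.1
ROW [0.55 0.19 8.73] 0.0
```

>>> servo_tool(
  series=[
    [[0, 0, 3, 0], [0, 0, 6, 0], [0, 0, 9.2, 0], [0, 0, 9.2, 0], [0, 0, 9.2, 0]],
  ],
)

```text
time_s: 2.52
position: [0.5791, 0.206, 0.0655]
tool_rot: [[0.683, 0.731, -0.005], [0.731, -0.683, -0.001], [-0.004, -0.003, -1.0]]
contact_force: [1.6, 0.1, 0.1]
finger_gap: 0.0857
gripper_force: 0.0
```

```bash
python3 -c "
from h import *
row(.5815,.2085,.066,47)
d=shot('scene');cv2.imwrite('pics/g1.png',cv2.resize(d['img'][170:290,290:450],None,fx=5,fy=5,interpolation=cv2.INTER_CUBIC))"
```

```text
t 2.5167 pos [0.5791 0.206  0.0655] yaw 46.96 tilt [-0.0049 -0.0013] gap 0.0857 F [1.6 0.1 0.1] j6 56.1
ROW [ 0.35 -0.   -0.06] -0.001
```

View pics/g1.png

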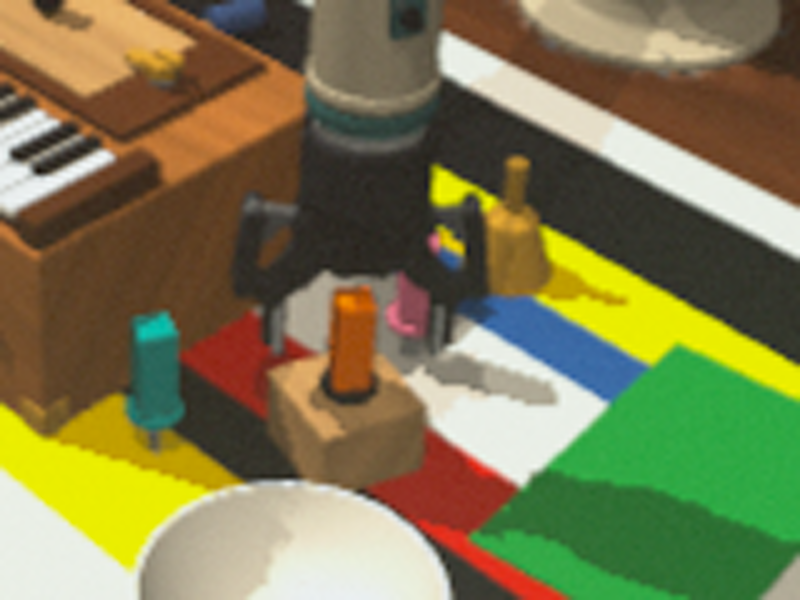

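The handle at (352,345) sits between the open fingers at (275,340) and (440,335). Closing now.

>>> servo_tool(
  series=[
    [[0.25, 0, 0, 0], [0.25, 0, 0, 0], [0.25, 0, 0, 0], [0.25, 0, 0, 0], [0.25, 0, 0, 0], [0.25, 0, 0, 0], [0.25, 0, 0, 0], [0.25, 0, 0, 0], [0.25, 0, 0, 0], [0.25, 0, 0, 0]],
  ],
  jaw=-1,
  squeeze=100,
)

```text
time_s: 3.4
position: [0.5832, 0.2086, 0.0682]
tool_rot: [[0.682, 0.731, 0.002], [0.731, -0.682, 0.0], [0.002, 0.001, -1.0]]
contact_force: [-0.2, -0.7, 5.7]
finger_gap: 0.0231
gripper_force: 98.1
```

>>> servo_tool(
  series=[
    [[0, 0, -4, 0], [0, 0, -8, 0], [0, 0, -12, 0], [0, 0, -16, 0], [0, 0, -18, 0], [0, 0, -18, 0], [0, 0, -18, 0]],
  ],
)

```text
time_s: 3.98
position: [0.5827, 0.2085, 0.248]
tool_rot: [[0.682, 0.731, 0.002], [0.731, -0.682, 0.0], [0.002, 0.001, -1.0]]
contact_force: [-0.3, 0.7, -1.2]
finger_gap: 0.0229
gripper_force: 99.8
```

```bash
python3 -c "
from h import *
row(.5815,.2085,.066,47)
d=shot('scene');u,v=px(d,observe()['position']).astype(int);print(u,v)
cv2.imwrite('pics/g2.png',cv2.resize(d['img'][v-40:v+50,u-50:u+50],None,fx=6,fy=6,interpolation=cv2.INTER_CUBIC))"
```

```text
t 3.9833 pos [0.5827 0.2085 0.248 ] yaw 46.97 tilt [0.002  0.0004] gap 0.0229 F [-0.3  0.7 -1.2] j6 56.3
ROW [-0.11 -0.11 18.2 ] -0.0
363 192
```

View pics/g2.png

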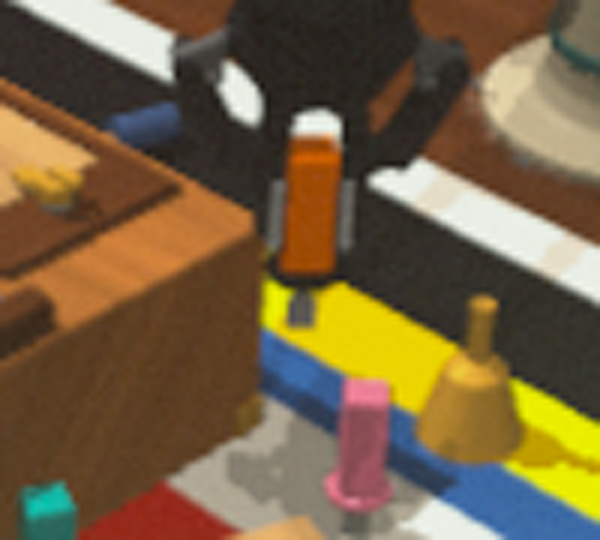

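The blade at (302,310) looks about 28 px wide against the 50 px handle. So its 14 mm width lies along the jaw axis (tool y), and tool-x yaw 0 lines it up with the slots.

```bash
python3 - <<'E'
from h import *
d=load('scene');o=observe();R=np.array(o['tool_rot']);p=o['position']
v,u=np.mgrid[0:400,0:640];P=np.array([pt(d,a,b) for a,b in zip(u.ravel(),v.ravel())]).reshape(400,640,3)
hsv=cv2.cvtColor(d['img'],cv2.COLOR_BGR2HSV).astype(int)
m=(hsv[...,0]<18)&(hsv[...,1]>200)&(np.linalg.norm(P-p,axis=-1)<.07)
T=(P[m]-p)@R*1000
print(m.sum(),'tool x pct',np.percentile(T[:,0],[5,25,50,75,95]),'y',np.percentile(T[:,1],[2,50,98]),'z',np.percentile(T[:,2],[2,98]))
k=cv2.erode(m.astype(np.uint8),np.ones((3,3)))>0;T=(P[k]-p)@R*1000;print('inner',k.sum(),np.percentile(T[:,0],[10,50,90]))
# faces: below tip etc
for n,c in(('L',(.534,-.011)),('R',(.5355,-.2405)),('K',(.533,-.1236))):
    b=(abs(P[...,0]-c[0])<.02)&(abs(P[...,1]-c[1])<.016)&(P[...,2]>(.158 if n!='K' else .176))&(P[...,2]<.2)
    if b.sum(): print(n,b.sum(),'mid',(P[b].min(0)+P[b].max(0))/2,'mean',P[b].mean(0),'ext',np.ptp(P[b],axis=0))
row(.534,-.011,.25,0)
E
```

```text
176 tool x pct [ 4.35652812  8.60884689  9.83164554 11.3132801  13.23881921] y [-12.57064123  -1.55124174   8.99689342] z [-52.97392092   6.40465197]
inner 112 [ 8.26540456 10.11767577 12.3588645 ]
L 32 mid [ 0.53356772 -0.01254448  0.16231576] mean [ 0.5328234  -0.00986046  0.16152597] ext [0.02535969 0.02855397 0.00772   ]
R 24 mid [ 0.5339434  -0.24017148  0.16131942] mean [ 0.53370768 -0.23974472  0.16159691] ext [0.02343815 0.02586703 0.00583363]
K 1 mid [ 0.53976498 -0.12784697  0.17622225] mean [ 0.53976498 -0.12784697  0.17622225] ext [0. 0. 0.]
t 4.0333 pos [0.5817 0.2083 0.2461] yaw 46.97 tilt [-0.0017 -0.0005] gap 0.0226 F [-0.2 -0.3 -1.6] j6 56.3
ROW [-19.29  11.47  -0.37] 0.82
```

>>> servo_tool(
  series=[
    [[-19.2, 11.5, -0.2, 0.82], [-19.2, 11.5, -0.2, 0.82], [-19.2, 11.5, -0.2, 0.82], [-19.2, 11.5, -0.2, 0.82], [-19.2, 11.5, -0.2, 0.82], [-19.2, 11.5, -0.2, 0.82], [-19.2, 11.5, -0.2, 0.82], [-19.2, 11.5, 1.8, 0.82], [-19.2, 11.5, 2.3, 0.82], [-19.2, 11.5, 2.3, 0.82], [-19.2, 11.5, 2.3, 0.82]],
  ],
)

```text
time_s: 4.95
position: [0.5346, -0.0101, 0.2225]
tool_rot: [[1.0, 0.0, -0.004], [0.0, -1.0, 0.0], [-0.004, -0.0, -1.0]]
contact_force: [0.6, -0.2, -1.0]
finger_gap: 0.0229
gripper_force: 100.0
```

```bash
python3 - <<'E'
from h import *
d=shot('scene')
row(.5355,-.0107,.215,0)
u,v=px(d,(.534,-.011,.18)).astype(int);print(u,v)
cv2.imwrite('pics/g3.png',cv2.resize(d['img'][v-30:v+20,u-30:u+30],None,fx=12,fy=12,interpolation=cv2.INTER_CUBIC))
E
```

```text
t 5.0 pos [ 0.5353 -0.01    0.2234] yaw 0.03 tilt [-0.0018  0.0002] gap 0.0235 F [ 0.7 -0.   0.3] j6 81.5
ROW [0.02 0.07 0.84] 0.001
321 176
```

View pics/g3.png

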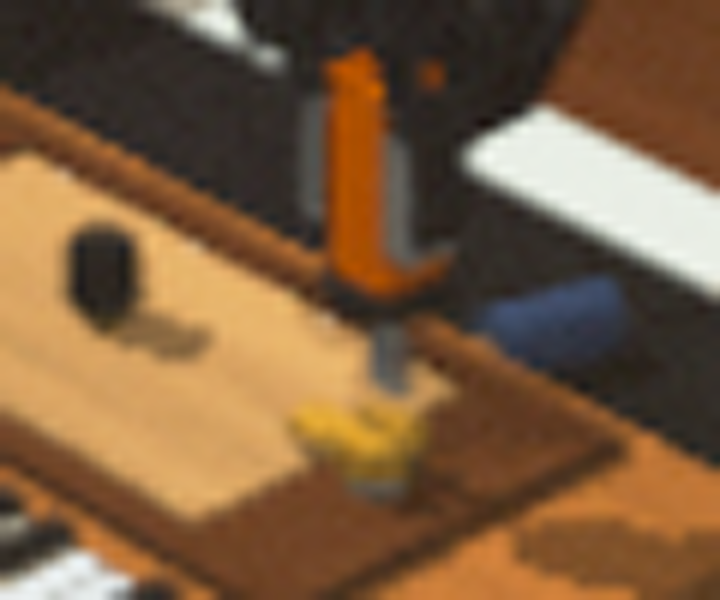

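The blade tip at (392,388) hovers just above the brass head at (386,428), nearly in line. I'll lower it gently and check by feel.

>>> servo_tool(
  series=[
    [[0, 0.05, 0.5, 0], [0, 0.05, 1.0, 0], [0, 0.05, 1.4, 0], [0, 0.05, 1.4, 0], [0, 0.05, 1.4, 0]],
  ],
)

```text
time_s: 5.42
position: [0.5355, -0.0108, 0.2099]
tool_rot: [[1.0, -0.0, -0.0], [-0.0, -1.0, -0.0], [-0.0, 0.0, -1.0]]
contact_force: [0.2, 0.2, -1.0]
finger_gap: 0.023
gripper_force: 100.0
```

>>> servo_tool(
  series=[
    [[0, 0, 0.2, 0], [0, 0, 0.3, 0], [0, 0, 0.3, 0], [0, 0, 0.3, 0]],
  ],
)

```text
time_s: 5.75
position: [0.5355, -0.0109, 0.2071]
tool_rot: [[1.0, -0.0, 0.0], [-0.0, -1.0, -0.0], [0.0, 0.0, -1.0]]
contact_force: [-1.2, 0.3, -0.6]
finger_gap: 0.0228
gripper_force: 100.0
```

>>> servo_tool(
  series=[
    [[0, 0, 0.2, 0], [0, 0, 0.3, 0], [0, 0, 0.3, 0], [0, 0, 0.3, 0]],
  ],
)

```text
time_s: 6.08
position: [0.5358, -0.0109, 0.2047]
tool_rot: [[1.0, -0.0, 0.001], [-0.0, -1.0, -0.0], [0.001, 0.0, -1.0]]
contact_force: [-0.3, -0.9, 3.9]
finger_gap: 0.023
gripper_force: 100.1
```

>>> servo_tool(
  series=[
    [[0, 0, 0.2, 0], [0, 0, 0.2, 0], [0, 0, 0.2, 0]],
  ],
)

```text
time_s: 6.33
position: [0.5358, -0.0109, 0.2027]
tool_rot: [[1.0, -0.0, 0.001], [-0.0, -1.0, -0.0], [0.001, 0.0, -1.0]]
contact_force: [-1.3, -0.7, 5.0]
finger_gap: 0.0232
gripper_force: 100.2
```

>>> servo_tool(
  series=[
    [[0, 0, 0.2, 0], [0, 0, 0.35, 0], [0, 0, 0.35, 0], [0, 0, 0.35, 0]],
  ],
)

```text
time_s: 6.67
position: [0.5359, -0.0109, 0.2]
tool_rot: [[1.0, -0.0, 0.002], [-0.0, -1.0, -0.0], [0.002, 0.0, -1.0]]
contact_force: [-2.5, -0.1, 9.7]
finger_gap: 0.0228
gripper_force: 101.6
```

>>> servo_tool(
  series=[
    [[0, 0, 0.1, 0], [0, 0, 0.1, -0.1], [0, 0, 0.1, -0.2], [0, 0, 0.1, -0.3], [0, 0, 0.1, -0.4], [0, 0, 0.1, -0.5], [0, 0, 0.1, -0.6], [0, 0, 0.1, -0.6]],
  ],
)

```text
time_s: 7.33
position: [0.536, -0.0102, 0.1999]
tool_rot: [[0.824, 0.567, 0.003], [0.567, -0.824, 0.001], [0.003, 0.001, -1.0]]
contact_force: [-2.8, 1.8, 13.8]
finger_gap: 0.0233
gripper_force: 101.7
```

>>> servo_tool(
  series=[
    [[0, 0, 0, -0.11], [0, 0, 0, -0.22], [0, 0, 0, -0.33], [0, 0, 0, -0.44], [0, 0, 0, -0.55], [0, 0, 0, -0.66], [0, 0, 0, -0.77], [0, 0, 0, -0.88], [0, 0, 0, -0.99], [0, 0, 0, -1.1], [0, 0, 0, -1.16], [0, 0, 0, -1.16]],
  ],
)

```text
time_s: 8.33
position: [0.5341, -0.0099, 0.1998]
tool_rot: [[-0.19, 0.982, -0.001], [0.982, 0.19, 0.002], [0.002, -0.001, -1.0]]
contact_force: [-6.2, 1.6, 16.0]
finger_gap: 0.0228
gripper_force: 102.0
```

```bash
python3 -c "
from h import *
s=observe();print(s['ft_torque'],s['contact_force'])
row(.5358,-.0105,.25,100)"
```

```text
[ 0.48085765  1.3392335  -0.16303784] [-6.2080086   1.59303263 15.95379732]
t 8.3333 pos [ 0.5341 -0.0099  0.1998] yaw 100.93 tilt [-0.0014  0.0016] gap 0.0228 F [-6.2  1.6 16. ] j6 -19.5
ROW [-0.08  0.15 -5.02] 0.016
```

>>> servo_tool(
  series=[
    [[0, 0, 0, -0.05], [0, 0, 0, -0.05], [0, 0, -0.5, 0], [0, 0, -1, 0], [0, 0, -3, 0], [0, 0, -5, 0], [0, 0, -5, 0], [0, 0, -5, 0]],
  ],
)

```text
time_s: 9.0
position: [0.5361, -0.0111, 0.2478]
tool_rot: [[-0.188, 0.982, 0.002], [0.982, 0.188, -0.001], [-0.001, 0.002, -1.0]]
contact_force: [-0.6, 0.4, -1.3]
finger_gap: 0.023
gripper_force: 100.1
```

```bash
python3 - <<'E'
from h import *
d=shot('scene')
row(.5370,-.2407,.25,0)
u,v=px(d,(.534,-.011,.18)).astype(int)
cv2.imwrite('pics/g4.png',cv2.resize(d['img'][v-40:v+25,u-80:u+30],None,fx=7,fy=7,interpolation=cv2.INTER_CUBIC))
E
```

```text
t 9.05 pos [ 0.5353 -0.0109  0.2468] yaw 100.85 tilt [-0.0008 -0.0001] gap 0.0231 F [-0.1  0.5 -1.3] j6 -19.5
ROW [-22.6   -4.16  -0.32] 1.76
```

View pics/g4.png

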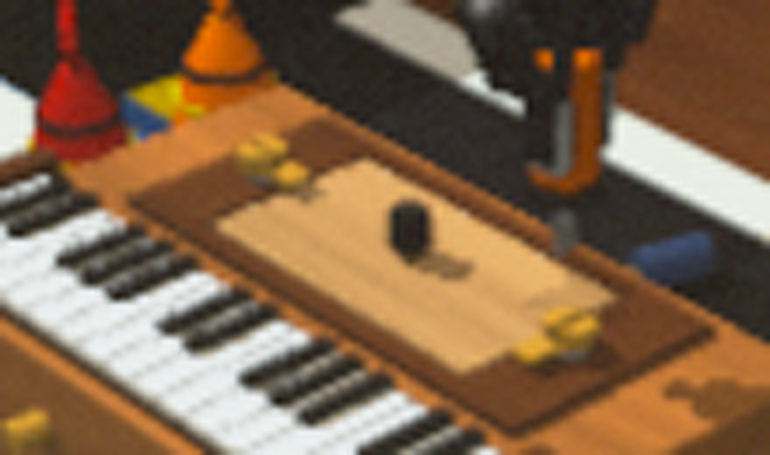

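The left tongue now points at the keys (530,352), so it's open. Now the right one.

>>> servo_tool(
  series=[
    [[-22.6, -4.2, 0, 1.76], [-22.6, -4.2, 0, 1.76], [-22.6, -4.2, 0, 1.76], [-22.6, -4.2, 0, 1.76], [-22.6, -4.2, 0, 1.76], [-22.6, -4.2, 0, 1.76], [-22.6, -4.2, 0, 1.76], [-22.6, -4.2, 0, 1.76], [-22.6, -4.2, 0, 1.76], [-22.6, -4.2, 0, 1.76], [-22.6, -4.2, 0, 1.76], [-22.6, -4.2, 0, 1.76]],
  ],
)

```text
time_s: 10.05
position: [0.5359, -0.2405, 0.2454]
tool_rot: [[0.968, 0.251, -0.003], [0.251, -0.968, 0.002], [-0.003, -0.002, -1.0]]
contact_force: [-0.3, -0.2, -0.9]
finger_gap: 0.0229
gripper_force: 100.3
```

```bash
python3 -c "
from h import *
row(.537,-.2407,.21,0)"
```

```text
t 10.05 pos [ 0.5359 -0.2405  0.2454] yaw 14.54 tilt [-0.0032  0.0017] gap 0.0229 F [-0.3 -0.2 -0.9] j6 44.5
ROW [0.11 0.06 3.54] 0.254
```

>>> servo_tool(
  series=[
    [[0, 0, 0, 0.12], [0, 0, 0, 0.26], [0, 0, 0, 0.26], [0, 0, 1, 0.26], [0, 0, 2.5, 0.26], [0, 0, 2.5, 0.26], [0, 0, 2.5, 0.26], [0, 0, 2.5, 0.26], [0, 0, 2.5, 0.26]],
  ],
)

```text
time_s: 10.8
position: [0.5371, -0.2409, 0.2231]
tool_rot: [[1.0, 0.001, 0.001], [0.001, -1.0, -0.001], [0.001, 0.001, -1.0]]
contact_force: [-0.1, 0.9, -0.1]
finger_gap: 0.0229
gripper_force: 100.2
```

```bash
python3 -c "
from h import *
row(.537,-.2407,.21,0)"
```

```text
t 10.8 pos [ 0.5371 -0.2409  0.2231] yaw 0.03 tilt [ 0.0008 -0.0006] gap 0.0229 F [-0.1  0.9 -0.1] j6 59.0
ROW [-0.01 -0.03  1.31] 0.001
```

>>> servo_tool(
  series=[
    [[0, 0, 0.5, 0], [0, 0, 1.0, 0], [0, 0, 1.4, 0], [0, 0, 1.6, 0], [0, 0, 1.6, 0], [0, 0, 1.6, 0]],
  ],
)

```text
time_s: 11.3
position: [0.5369, -0.2408, 0.2076]
tool_rot: [[1.0, -0.0, 0.001], [-0.0, -1.0, -0.001], [0.001, 0.001, -1.0]]
contact_force: [-1.1, -0.0, 5.7]
finger_gap: 0.023
gripper_force: 100.7
```

>>> servo_tool(
  series=[
    [[0, 0, 0.2, 0], [0, 0, 0.2, 0], [0, 0, 0.2, 0]],
  ],
)

```text
time_s: 11.55
position: [0.537, -0.2408, 0.2061]
tool_rot: [[1.0, -0.0, 0.001], [-0.0, -1.0, -0.001], [0.001, 0.001, -1.0]]
contact_force: [-1.3, 1.0, 6.3]
finger_gap: 0.0231
gripper_force: 100.8
```

>>> servo_tool(
  series=[
    [[0, 0, -0.25, 0], [-0.1, 0, -0.25, 0], [-0.15, 0, -0.1, 0], [-0.15, 0, -0.1, 0], [-0.15, 0, -0.1, 0]],
  ],
)

```text
time_s: 11.97
position: [0.5365, -0.2408, 0.207]
tool_rot: [[1.0, -0.0, 0.004], [-0.0, -1.0, -0.001], [0.004, 0.001, -1.0]]
contact_force: [1.0, 0.7, 6.0]
finger_gap: 0.0229
gripper_force: 100.7
```

>>> servo_tool(
  series=[
    [[0, 0, -0.6, 0], [-0.05, 0, -0.6, 0], [-0.05, 0, -0.6, 0], [-0.05, 0, -0.2, 0], [-0.05, 0, 0, 0], [-0.05, 0, 0, 0], [-0.05, 0, 0, 0]],
  ],
)

```text
time_s: 12.55
position: [0.5345, -0.2408, 0.2062]
tool_rot: [[1.0, -0.0, -0.0], [-0.0, -1.0, -0.0], [-0.0, 0.0, -1.0]]
contact_force: [-1.9, 0.3, 6.6]
finger_gap: 0.0229
gripper_force: 101.0
```

```bash
python3 - <<'E'
from h import *
t=load('top');g=t['img'].astype(int).sum(2)
for n,cs in(('L',range(318,328)),('R',range(382,393))):
    print(n,list(cs));print(g[192:202,cs.start:cs.stop])
    for c in cs:
        col=g[194:200,c].astype(float);i=col.argmin();
        if 0<i<5:
            a,b,e=col[i-1:i+2];print(c,round(194+i+.5*(a-e)/(a-2*b+e),2),end=' ')
    print()
print(pt(t,322,196.5,.16),pt(t,387.5,196,.16))
E
```

```text
L [318, 319, 320, 321, 322, 323, 324, 325, 326, 327]
[[244 233 238 243 238 239 246 246 235 225]
 [228 234 267 312 316 317 283 242 232 231]
 [235 275 375 423 424 430 369 315 249 241]
 [237 312 446 464 477 470 444 402 395 383]
 [219 271 340 333 326 324 326 322 454 458]
 [194 272 287 277 265 262 262 276 449 460]
 [201 323 413 418 408 416 405 404 456 416]
 [192 268 388 468 472 458 428 338 332 296]
 [180 202 250 333 344 355 308 226 191 240]
 [196 195 194 190 217 216 222 215 231 258]]
320 196.8 321 196.78 322 196.8 323 196.79 324 196.81 325 196.76 
R [382, 383, 384, 385, 386, 387, 388, 389, 390, 391, 392]
[[163 188 189 183 208 203 241 244 185 181 191]
 [158 182 185 234 391 399 405 413 310 204 190]
 [221 211 206 338 471 471 475 476 416 236 191]
 [395 295 231 310 368 350 356 334 328 202 195]
 [464 409 234 196 198 196 206 198 203 201 198]
 [477 462 322 303 369 379 384 387 383 299 201]
 [367 344 288 340 419 476 477 476 431 299 193]
 [210 160 164 216 297 398 372 355 286 202 177]
 [126  80  97 121 146 240 231 196 173 167 186]
 [168 114 174 140 154 160 161 150 154 187 203]]
385 196.02 386 196.0 387 195.96 388 195.96 389 195.92 390 195.91 391 195.51 
[ 0.53491099 -0.01033165  0.16      ] [ 0.53675992 -0.24003409  0.16      ]
```

>>> servo_tool(
  series=[
    [[0, 0, -0.7, 0], [0, 0, -0.7, 0], [0, 0, -0.7, 0]],
  ],
)

```text
time_s: 12.8
position: [0.5345, -0.2406, 0.2122]
tool_rot: [[1.0, -0.0, -0.001], [-0.0, -1.0, 0.0], [-0.001, -0.0, -1.0]]
contact_force: [0.2, -0.3, -1.4]
finger_gap: 0.0229
gripper_force: 100.5
```

```bash
python3 - <<'E'
from h import *
d=shot('scene')
row(.536,-.2407,.2107,0)
u,v=px(d,(.535,-.2407,.18)).astype(int)
cv2.imwrite('pics/g5.png',cv2.resize(d['img'][v-30:v+20,u-30:u+30],None,fx=13,fy=12,interpolation=cv2.INTER_CUBIC))
E
```

```text
t 12.85 pos [ 0.5343 -0.2405  0.2119] yaw -0.01 tilt [-0.0013  0.0007] gap 0.0225 F [-0.1 -0.9 -0.6] j6 59.0
ROW [0.17 0.02 0.12] -0.0
```

View pics/g5.png

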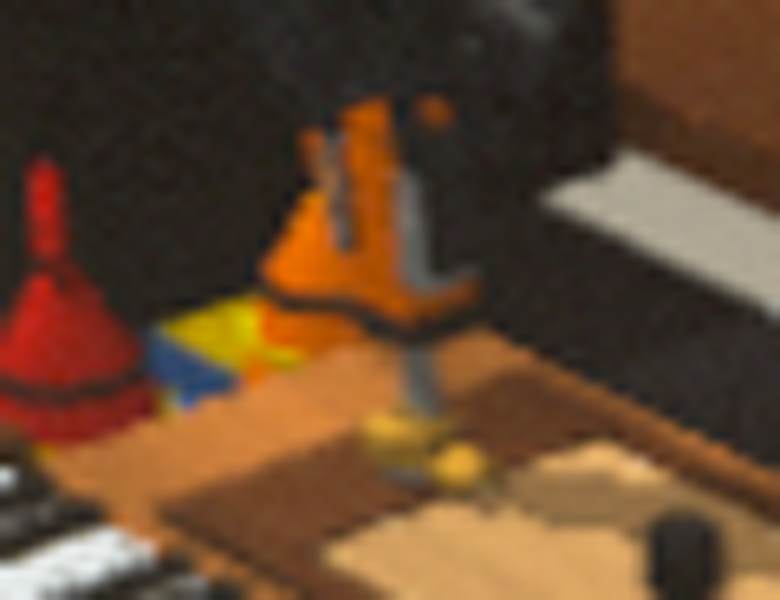

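The tip at (425,405) sits on the robot side of the head, whose centre is about (405,430). The slot profiles put the right slot 3 mm further in x than the left one, so I'll shift about +3.8 mm.

>>> servo_tool(
  series=[
    [[0.38, 0, 0, 0], [0.38, 0, 0, 0], [0.38, 0, 0.5, 0], [0.38, 0, 0.7, 0], [0.38, 0, 0.7, 0], [0.38, 0, 0.7, 0]],
  ],
)

```text
time_s: 13.35
position: [0.5384, -0.2406, 0.2054]
tool_rot: [[1.0, -0.0, -0.0], [-0.0, -1.0, 0.0], [-0.0, -0.0, -1.0]]
contact_force: [-0.1, -0.4, -0.6]
finger_gap: 0.023
gripper_force: 100.4
```

In the slot: no force at 0.2054. Pressing in.

>>> servo_tool(
  series=[
    [[0, 0, 0.2, 0], [0, 0, 0.4, 0], [0, 0, 0.6, 0], [0, 0, 0.65, 0], [0, 0, 0.65, 0], [0, 0, 0.65, 0]],
  ],
)

```text
time_s: 13.85
position: [0.5386, -0.2407, 0.2006]
tool_rot: [[1.0, -0.0, 0.001], [-0.0, -1.0, -0.001], [0.001, 0.001, -1.0]]
contact_force: [-2.3, 0.8, 9.0]
finger_gap: 0.0229
gripper_force: 101.2
```

>>> servo_tool(
  series=[
    [[0, 0, 0.15, 0], [0, 0, 0.15, 0], [0, 0, 0.15, -0.1], [0, 0, 0.15, -0.2], [0, 0, 0.15, -0.3], [0, 0, 0.15, -0.4], [0, 0, 0.15, -0.5], [0, 0, 0.15, -0.6], [0, 0, 0.15, -0.6]],
  ],
)

```text
time_s: 14.6
position: [0.5386, -0.2404, 0.2]
tool_rot: [[0.824, 0.567, 0.002], [0.567, -0.824, -0.0], [0.001, 0.001, -1.0]]
contact_force: [-2.5, 2.0, 10.2]
finger_gap: 0.0231
gripper_force: 101.6
```

>>> servo_tool(
  series=[
    [[0, 0, 0, -0.11], [0, 0, 0, -0.22], [0, 0, 0, -0.33], [0, 0, 0, -0.44], [0, 0, 0, -0.55], [0, 0, 0, -0.66], [0, 0, 0, -0.77], [0, 0, 0, -0.88], [0, 0, 0, -0.99], [0, 0, 0, -1.1], [0, 0, 0, -1.18], [0, 0, 0, -1.18]],
  ],
)

```text
time_s: 15.6
position: [0.5366, -0.2399, 0.1999]
tool_rot: [[-0.21, 0.978, -0.003], [0.978, 0.21, 0.001], [0.001, -0.002, -1.0]]
contact_force: [-5.5, 3.7, 13.9]
finger_gap: 0.0228
gripper_force: 101.9
```

>>> servo_tool(
  series=[
    [[0, 0, 0, -0.05], [0, 0, 0, -0.05], [0, 0, -0.5, 0], [0, 0, -1, 0], [0, 0, -3, 0], [0, 0, -5, 0], [0, 0, -5, 0], [0, 0, -5, 0]],
  ],
)

```text
time_s: 16.27
position: [0.5393, -0.2412, 0.2482]
tool_rot: [[-0.208, 0.978, 0.002], [0.978, 0.208, -0.002], [-0.002, 0.002, -1.0]]
contact_force: [0.3, 0.4, -2.0]
finger_gap: 0.0231
gripper_force: 100.0
```

```bash
python3 - <<'E'
from h import *
row(.582,.2085,.25,47)
d=shot('scene');v,u=np.mgrid[150:200,250:345]
P=np.array([pt(d,a,b) for a,b in zip(u.ravel(),v.ravel())]);C=d['img'][150:200,250:345].reshape(-1,3)
h=cv2.cvtColor(C[None],cv2.COLOR_BGR2HSV)[0].astype(int)
for n,c in(('L',(.534,-.0105)),('R',(.536,-.2405))):
    r=P[:,:2]-c;m=(np.hypot(*r.T)<.034)&(np.hypot(*r.T)>.016)&(P[:,2]>.1495)&(P[:,2]<.17)&(h[:,0]>15)&(h[:,0]<32)
    print(n,m.sum(),np.round(r[m].mean(0),4),np.degrees(np.arctan2(*r[m].mean(0)[::-1])))
E
```

```text
t 16.2667 pos [ 0.5393 -0.2412  0.2482] yaw 102.01 tilt [ 0.0024 -0.0015] gap 0.0231 F [ 0.3  0.4 -2. ] j6 -42.8
ROW [43.09 13.53 -0.23] 0.96
L 15 [ 0.0184 -0.0031] -9.64142676678744
R 10 [-0.0192  0.0096] 153.31202121643258
```

>>> servo_tool(
  series=[
    [[43.1, 13.5, -1, 0.96], [43.1, 13.5, -1, 0.96], [43.1, 13.5, -1, 0.96], [43.1, 13.5, -1, 0.96], [43.1, 13.5, -1, 0.96], [43.1, 13.5, -1, 0.96], [43.1, 13.5, -1, 0.96], [43.1, 13.5, -1, 0.96], [43.1, 13.5, -1, 0.96], [43.1, 13.5, -1, 0.96], [43.1, 13.5, -1, 0.96], [43.1, 13.5, -1, 0.96]],
  ],
)

```text
time_s: 17.32
position: [0.5804, 0.2143, 0.2555]
tool_rot: [[0.679, 0.734, -0.002], [0.734, -0.679, 0.003], [0.001, -0.004, -1.0]]
contact_force: [1.3, -1.3, -1.9]
finger_gap: 0.0231
gripper_force: 100.3
```

```bash
python3 - <<'E'
from h import *
row(.5825,.2085,.25,47)
d=shot('top');np.savez('/tmp/top2.npz',**d)
g=d['img'].astype(int)
for n,x,y in(('L',312,190),('R',377,189)):
    print(n);print((g[y:y+18,x:x+22,2]-g[y:y+18,x:x+22,0]+0*g[y:y+18,x:x+22,1])//10)
for n,c in(('L',(.534,-.0105)),('R',(.537,-.2405))):
    for a in(-90,-45,0,45,90,135,180,225):
        r=np.array([np.cos(np.radians(a)),np.sin(np.radians(a))])*.022
        u,v=np.round(px(d,(c[0]+r[0],c[1]+r[1],.154))).astype(int);print(n,a,g[v,u])
E
```

```text
t 17.3167 pos [0.5804 0.2143 0.2555] yaw 47.2 tilt [-0.0024  0.0029] gap 0.0231 F [ 1.3 -1.3 -1.9] j6 56.5
ROW [-0.29  0.55  0.55] 0.004
L
[[10  7  5  5  5  5  5  4  4 11 11 11 11  5  4  4  9  9  8  9  9  9]
 [11  7  5  5  5  5  5  2  4 11 11 11 11  5  4  4  8  9  9  8  8  8]
 [11  7  5  5  5  5  5  3  5 11 11 11 10  5  4  4  8  8  8  8  8  8]
 [11  7  5  5  5  5  4  3  6 11  9  9  9  5  4  4  7  8  8  8  8  8]
 [10  7  5  5  5  5  3  4  9 11  6  6 10  6  4  4  7  9  8  8  9  9]
 [10  7  5  5  5  5  3  7 10 11  3  5 11  9  5  3  7  8  9  8  8  8]
 [10  7  5  5  4  4  3  9 11 11  2  7 11 11  5  3  7  8  8  8  8  8]
 [11  7  5  4  3  3  4  9 11 10  2  8 11 11  5  4  7  8  8  8  8  8]
 [11  7  5  3  3  3  3  8 11  8  2  8 11 10  5  4  7  8  8  8  8  8]
 [11  7  5  3  3  3  3  6 10  8  3  8 10  7  4  5  7  8  8  8  8  8]
 [11  7  5  3  3  3  3  3  6  6  2  6  6  5  4  5  8  8  9  8  8  9]
 [11  7  5  4  3  3  3  3  3  3  3  4  4  4  4  5  8  8  9  9  8  9]
 [11  7  5  5  5  4  5  5  5  4  4  4  4  5  5  5  8  9  8  8  9  9]
 [11  7  5  5  5  5  5  5  5  5  5  5  5  5  5  5  7  8  8  8  8
[... 1111 characters left out ...]

 [ 9  9  9  9  8  5  4  3  6 13 12 12 10  5  5  6  6  6  6 10 11 11]
 [ 8  9  8  9  8  5  3  3  7 12 12 12 11  5  5  6  6  6  6 10 11 11]
 [ 8  9  8  9  8  5  3  3  6 13 12 12 10  6  5  5  6  6  6 10 12 12]
 [ 8  9  9  9  8  6  3  3  6 11 11 12 10  6  6  6  6  6  6 10 12 12]
 [ 9  9  9  9  8  5  4  4  4  7  7  9  8  6  5  6  6  6  6 10 12 11]
 [ 9  9  9  9  7  5  5  5  5  5  5  5  5  5  5  6  6  6  6  9 11 11]]
L -90 [126 172 200]
L -45 [ 53  68 102]
L 0 [ 91 168 203]
L 45 [46 62 88]
L 90 [44 58 80]
L 135 [47 61 81]
L 180 [ 57  79 111]
L 225 [ 53  71 101]
R -90 [34 56 95]
R -45 [27 55 94]
R 0 [34 56 96]
R 45 [32 55 94]
R 90 [ 56  85 116]
R 135 [19 32 61]
R 180 [ 87 173 214]
R 225 [32 57 95]
```

Both fasteners are open: the left tongue points +x and the right one −x. Returning the driver to its stand.

>>> servo_tool(
  series=[
    [[0, 0, 0, 0], [0, 0, 0, 0], [0, 0, 0, 0]],
  ],
)

```text
time_s: 17.62
position: [0.5808, 0.2076, 0.2566]
tool_rot: [[0.683, 0.73, -0.002], [0.73, -0.683, -0.001], [-0.002, -0.0, -1.0]]
contact_force: [-0.8, 0.1, -0.3]
finger_gap: 0.0227
gripper_force: 100.3
```

```bash
python3 -c "
from h import *
row(.583,.2085,.075,47)"
```

```text
t 17.6167 pos [0.5808 0.2076 0.2566] yaw 46.92 tilt [-0.0017 -0.0014] gap 0.0227 F [-0.8  0.1 -0.3] j6 56.3
ROW [ 0.25  0.11 18.16] -0.001
```

>>> servo_tool(
  series=[
    [[0.2, 0.1, 4, 0], [0.2, 0.1, 8, 0], [0.2, 0.1, 12, 0], [0.2, 0.1, 14, 0], [0.2, 0.1, 16, 0], [0.2, 0.1, 17.5, 0], [0.2, 0.1, 18.1, 0], [0.2, 0.1, 18.1, 0], [0.2, 0.1, 18.1, 0]],
  ],
)

```text
time_s: 18.37
position: [0.5838, 0.2088, 0.0771]
tool_rot: [[0.683, 0.73, 0.001], [0.73, -0.683, -0.0], [0.0, 0.0, -1.0]]
contact_force: [0.7, 0.0, -1.3]
finger_gap: 0.0227
gripper_force: 100.3
```

>>> servo_tool(
  series=[
    [[0, 0, 0.3, 0], [0, 0, 0.5, 0], [0, 0, 0.6, 0], [0, 0, 0.6, 0]],
  ],
)

```text
time_s: 18.7
position: [0.5834, 0.2097, 0.071]
tool_rot: [[0.682, 0.731, 0.001], [0.731, -0.682, 0.0], [0.0, 0.0, -1.0]]
contact_force: [0.2, 0.4, -0.7]
finger_gap: 0.0233
gripper_force: 100.3
```

>>> servo_tool(
  series=[
    [[0, 0, 0.2, 0], [0, 0, 0.3, 0], [0, 0, 0.3, 0]],
  ],
)

```text
time_s: 18.95
position: [0.5835, 0.2098, 0.0683]
tool_rot: [[0.682, 0.731, 0.001], [0.731, -0.682, 0.0], [0.001, 0.001, -1.0]]
contact_force: [-0.7, -0.1, 2.6]
finger_gap: 0.023
gripper_force: 100.8
```

>>> servo_tool(
  series=[
    [[0, 0, 0, 0], [0, 0, 0, 0], [0, 0, 0, 0], [0, 0, 0, 0], [0, 0, 0, 0], [0, 0, 0, 0], [0, 0, -2, 0], [0, 0, -6, 0], [0, 0, -10, 0], [0, 0, -14, 0], [0, 0, -18, 0], [0, 0, -19, 0]],
  ],
  jaw=1,
)

```text
time_s: 19.95
position: [0.5862, 0.2104, 0.2652]
tool_rot: [[0.682, 0.731, 0.012], [0.731, -0.682, 0.003], [0.011, 0.007, -1.0]]
contact_force: [1.6, -0.6, 0.3]
finger_gap: 0.0855
gripper_force: 0.0
```

```bash
python3 - <<'E'
from h import *
t=dict(np.load('/tmp/top2.npz'))
g=t['img'][185:210,345:365].astype(int).sum(2);m=g<150
v,u=np.nonzero(m&(g<120));print('knob px',345+u.mean(),185+v.mean(),len(u),pt(t,345+u.mean(),185+v.mean(),.178))
d=shot('scene');P=np.array([pt(d,a,b) for b in range(215,275) for a in range(330,390)]);C=d['img'][215:275,330:390].reshape(-1,3);h=cv2.cvtColor(C[None],cv2.COLOR_BGR2HSV)[0].astype(int)
m=(h[:,0]<18)&(h[:,1]>200)&(np.hypot(P[:,0]-.583,P[:,1]-.208)<.03)&(P[:,2]>.055);Q=P[m];print('driver zmax',np.percentile(Q[:,2],98))
for a,b in((.06,.08),(.085,.11)): k=(Q[:,2]>a)&(Q[:,2]<b);print(Q[k].mean(0))
row(.533,-.1236,.25,90)
E
```

```text
knob px 354.5 196.72727272727272 22 [ 0.53172227 -0.12266315  0.178     ]
driver zmax 0.11990027277133322
[0.58923743 0.21780047 0.07067706]
[0.58844071 0.21480904 0.09713036]
t 20.0 pos [0.5862 0.2104 0.2646] yaw 46.98 tilt [0.0122 0.0028] gap 0.0851 F [1.1 0.3 1.6] j6 56.4
ROW [-28.06  18.89   1.3 ] -0.751
```

>>> servo_tool(
  series=[
    [[-28, 19, 0, 0.82], [-28, 19, 0, 0.82], [-28, 19, 0, 0.82], [-28, 19, 0, 0.82], [-28, 19, 0, 0.82], [-28, 19, 0, 0.82], [-28, 19, 0, 0.82], [-28, 19, 0, 0.82], [-28, 19, 0, 0.82], [-28, 19, 0, 0.82], [-28, 19, 0, 0.82], [-28, 19, 0, 0.82]],
  ],
)

```text
time_s: 21.0
position: [0.5309, -0.1232, 0.2568]
tool_rot: [[1.0, 0.001, -0.001], [0.001, -1.0, 0.001], [-0.001, -0.001, -1.0]]
contact_force: [-0.4, 0.6, -0.0]
finger_gap: 0.086
gripper_force: 0.0
```

```bash
python3 -c "
from h import *
row(.534,-.124,.151,0)"
```

```text
t 21.0 pos [ 0.5309 -0.1232  0.2568] yaw 0.05 tilt [-0.0013  0.0015] gap 0.086 F [-0.4  0.6 -0. ] j6 69.5
ROW [ 0.32  0.09 10.58] 0.001
```

>>> servo_tool(
  series=[
    [[0.3, 0.1, 3, 0], [0.3, 0.1, 6, 0], [0.3, 0.1, 8.5, 0], [0.3, 0.1, 9.5, 0], [0.3, 0.1, 10.4, 0], [0.3, 0.1, 10.4, 0], [0.3, 0.1, 10.4, 0]],
  ],
)

```text
time_s: 21.58
position: [0.5349, -0.1252, 0.1543]
tool_rot: [[1.0, 0.001, 0.001], [0.001, -1.0, -0.0], [0.001, 0.0, -1.0]]
contact_force: [0.2, 0.2, 0.4]
finger_gap: 0.0857
gripper_force: 0.0
```

>>> servo_tool(
  series=[
    [[0, 0, 0, 0], [0, 0, 0, 0], [0, 0, 0, 0], [0, 0, 0, 0], [0, 0, 0, 0], [0, 0, 0, 0], [0, 0, 0, 0], [0, 0, 0, 0], [0, 0, 0, 0], [0, 0, 0, 0]],
  ],
  jaw=-1,
  squeeze=50,
)

```text
time_s: 22.42
position: [0.5344, -0.1258, 0.1543]
tool_rot: [[1.0, -0.0, 0.001], [-0.0, -1.0, -0.0], [0.001, 0.0, -1.0]]
contact_force: [-1.5, 0.2, 5.3]
finger_gap: 0.0202
gripper_force: 49.1
```

>>> servo_tool(
  series=[
    [[0, 0, -0.3, 0], [0, 0, -0.8, 0], [0, 0, -1.5, 0], [0, 0, -2.5, 0], [0, 0, -4, 0], [0, 0, -6, 0], [0, 0, -8, 0], [0, 0, -8, 0], [0, 0, -8, 0]],
  ],
)

```text
time_s: 23.17
position: [0.5348, -0.1259, 0.2349]
tool_rot: [[1.0, -0.0, 0.003], [-0.0, -1.0, -0.001], [0.003, 0.001, -1.0]]
contact_force: [0.0, 0.2, -2.2]
finger_gap: 0.0196
gripper_force: 48.9
```

```bash
cat > panel.py <<'E'
from h import *
d=shot('scene');o=observe()
v,u=np.mgrid[100:320,200:500];P=np.array([pt(d,a,b) for a,b in zip(u.ravel(),v.ravel())])
h=cv2.cvtColor(d['img'][100:320,200:500],cv2.COLOR_BGR2HSV).reshape(-1,3).astype(int)
p=o['position'];r=P-p
m=(np.hypot(r[:,0],r[:,1])<.12)&(r[:,2]<.0)&(r[:,2]>-.025)&(h[:,0]>8)&(h[:,0]<28)&(h[:,2]>110)
Q=P[m];c=Q.mean(0);n=np.linalg.svd(Q-c)[2][2];n*=np.sign(n[2])
R=cv2.minAreaRect((Q[:,:2]*1000).astype(np.float32));print(m.sum(),'top centre',c,'normal',n,'rect',R)
E
python3 -c "
import panel
from h import *
row(.4605,.372,.24,96.3)"
```

```text
741 top centre [ 0.54213528 -0.11169901  0.22699218] normal [0.00635153 0.00109256 0.99997923] rect ((534.5593872070312, -123.95108795166016), (104.0262451171875, 195.55433654785156), 0.9853059649467468)
t 23.2167 pos [ 0.5339 -0.1256  0.2335] yaw -0.01 tilt [ 0.0001 -0.0001] gap 0.0199 F [ 0.4  0.5 -1.9] j6 69.5
ROW [ -7.35 -49.75  -0.66] -1.681
```

The panel is up and level. Carrying it to the mat.

>>> servo_tool(
  series=[
    [[-7.4, -49.7, -0.5, -1.68], [-7.4, -49.7, -0.5, -1.68], [-7.4, -49.7, -0.5, -1.68], [-7.4, -49.7, -0.5, -1.68], [-7.4, -49.7, -0.5, -1.68], [-7.4, -49.7, -0.5, -1.68], [-7.4, -49.7, -0.5, -1.68], [-7.4, -49.7, -0.5, -1.68], [-7.4, -49.7, -0.5, -1.68], [-7.4, -49.7, -0.5, -1.68], [-7.4, -49.7, -0.5, -1.68], [-7.4, -49.7, -0.5, -1.68]],
  ],
)

```text
time_s: 24.22
position: [0.459, 0.3703, 0.2367]
tool_rot: [[0.064, 0.998, -0.003], [0.998, -0.064, -0.002], [-0.002, -0.003, -1.0]]
contact_force: [1.8, 0.2, -1.2]
finger_gap: 0.0197
gripper_force: 49.1
```

```bash
python3 -c "
from h import *
row(.4605,.372,.1,96.3)"
```

```text
t 24.2167 pos [0.459  0.3703 0.2367] yaw 86.3 tilt [-0.0027 -0.0021] gap 0.0197 F [ 1.8  0.2 -1.2] j6 35.9
ROW [ 0.21  0.18 13.67] -0.174
```

>>> servo_tool(
  series=[
    [[0.1, 0.1, 0, -0.12], [0.1, 0.1, 3, -0.17], [0.1, 0.1, 6, -0.17], [0.1, 0.1, 9, -0.17], [0.1, 0.1, 12, -0.17], [0.1, 0.1, 15, -0.17], [0.1, 0.1, 17, -0.17], [0.1, 0.1, 18.5, -0.17], [0.1, 0.1, 20, -0.17], [0.1, 0.1, 20.7, -0.17], [0.1, 0.1, 20.7, -0.17], [0.1, 0.1, 20.7, -0.17]],
  ],
)

```text
time_s: 25.22
position: [0.4611, 0.3694, 0.0308]
tool_rot: [[-0.099, 0.995, -0.002], [0.995, 0.099, -0.001], [-0.001, -0.002, -1.0]]
contact_force: [-0.0, -0.2, -1.4]
finger_gap: 0.02
gripper_force: 49.2
```

```bash
python3 -c "
import panel
from h import *
row(.4605,.372,.018,96.3)"
```

```text
1233 top centre [0.47784494 0.38145333 0.02316706] normal [0.00434756 0.00272997 0.99998682] rect ((468.465087890625, 384.3719787597656), (169.88575744628906, 203.0767364501953), 54.42375946044922)
t 25.2667 pos [0.4618 0.3699 0.0317] yaw 95.67 tilt [0.0002 0.    ] gap 0.0205 F [-0.5  0.  -1.2] j6 26.3
ROW [ 0.22 -0.11  1.37] -0.011
```

>>> servo_tool(
  series=[
    [[0.2, -0.1, 0.6, 0], [0.2, -0.1, 1.1, 0], [0.2, -0.1, 1.35, 0], [0.2, -0.1, 1.4, 0], [0.2, -0.1, 1.4, 0]],
  ],
)

```text
time_s: 25.68
position: [0.4603, 0.3716, 0.0175]
tool_rot: [[-0.099, 0.995, -0.0], [0.995, 0.099, -0.0], [-0.0, -0.0, -1.0]]
contact_force: [-0.3, -1.0, -1.8]
finger_gap: 0.0202
gripper_force: 49.3
```

>>> servo_tool(
  series=[
    [[0, 0, 0.1, 0], [0, 0, 0.15, 0], [0, 0, 0.15, 0]],
  ],
)

```text
time_s: 25.93
position: [0.4606, 0.3718, 0.0173]
tool_rot: [[-0.099, 0.995, 0.001], [0.995, 0.099, 0.0], [0.0, 0.001, -1.0]]
contact_force: [-2.3, -1.3, 6.4]
finger_gap: 0.0201
gripper_force: 49.9
```

>>> servo_tool(
  series=[
    [[0, 0, 0, 0], [0, 0, 0, 0], [0, 0, 0, 0], [0, 0, 0, 0], [0, 0, 0, 0], [0, 0, 0, 0], [0, 0, -2, 0], [0, 0, -6, 0], [0, 0, -10, 0], [0, 0, -14, 0], [0, 0, -18, 0], [0, 0, -22, 0]],
  ],
  jaw=1,
)

```text
time_s: 26.93
position: [0.4601, 0.3715, 0.238]
tool_rot: [[-0.099, 0.995, 0.0], [0.995, 0.099, -0.0], [-0.0, 0.0, -1.0]]
contact_force: [0.5, 1.3, -0.5]
finger_gap: 0.0854
gripper_force: 0.0
```

>>> servo_tool(
  series=[
    [[-13, 0, -3, 0], [-13, 0, -3, 0], [-13, 0, -3, 0], [-13, 0, -3, 0], [-13, 0, -3, 0], [-13, 0, -3, 0]],
  ],
)

```text
time_s: 27.43
position: [0.4733, 0.2425, 0.266]
tool_rot: [[-0.097, 0.995, 0.0], [0.995, 0.097, 0.001], [0.001, 0.0, -1.0]]
contact_force: [-0.0, 0.8, -0.7]
finger_gap: 0.0854
gripper_force: 0.0
```

```bash
python3 - <<'E'
from h import *
d=shot('scene')
cv2.imwrite('pics/end.png',cv2.resize(d['img'][130:330,220:480],None,fx=3,fy=3,interpolation=cv2.INTER_CUBIC))
s=observe();print(s['position'],s['contact_force'],s['finger_gap'],s['time_s'])
v,u=np.mgrid[215:320,380:480];P=np.array([pt(d,a,b) for a,b in zip(u.ravel(),v.ravel())])
h=cv2.cvtColor(d['img'][215:320,380:480],cv2.COLOR_BGR2HSV).reshape(-1,3).astype(int)
m=(h[:,0]>8)&(h[:,0]<24)&(h[:,1]<190)&(h[:,2]>90)&(np.hypot(P[:,0]-.46,P[:,1]-.372)<.115)&(P[:,2]>.005)&(P[:,2]<.02)
Q=P[m];print(m.sum(),Q.mean(0),cv2.minAreaRect((Q[:,:2]*1000).astype(np.float32)))
E
```

```text
[0.47311338 0.24319131 0.26563642] [-0.12790911  0.70901162  0.37064553] 0.0856401090490267 27.4833
1423 [0.46747676 0.37803114 0.00981038] ((461.1409912109375, 376.56927490234375), (179.28750610351562, 205.9747772216797), 63.23186492919922)
```

View pics/end.png

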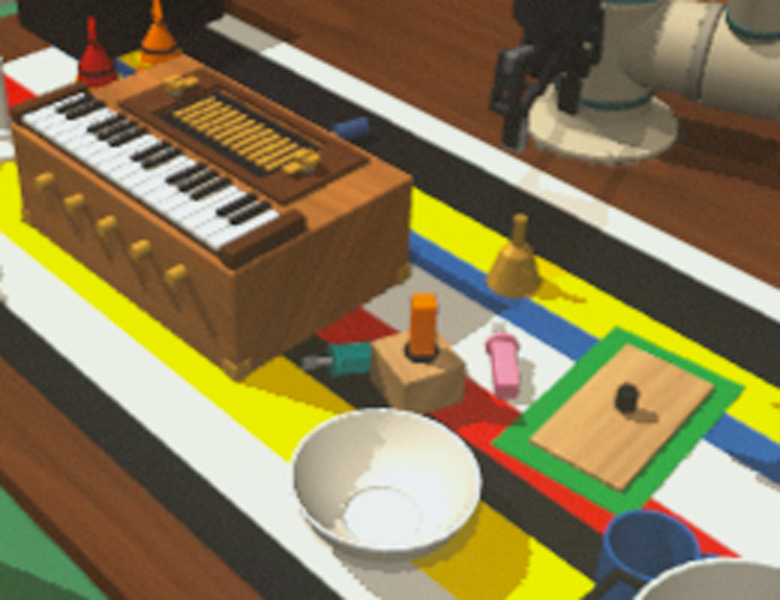

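The panel lies knob up inside the mat at (625,415), the driver stands in its block at (425,330), and both tongues are open. The pink (505,365) and turquoise (350,358) look-alikes have toppled next to the stand. They aren't on the judged bystander list, and standing them back up risks more disturbance, so I'm handing in.

```bash
python3 -c "
from h import *
print(ticket.hand_in())"
```

```text
the job is handed in; nothing more can be done
None
```

The job is handed in, with no verdict returned: both fasteners are open, the screwdriver is back in its stand and the panel lies knob up on the mat, but the pink and turquoise look-alike drivers toppled beside the stand at some point after I picked up the screwdriver, and I left them lying.

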